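# Tuck the latch cover strip under the lap plate and hold it flat

### The job

At the latch fixture, use the standing mallet to knock the sprung stop pin in the bed's groove fully down (do not touch the pin with the gripper or the strip to push it), then stand the mallet upright back on the table beside the fixture. Take the cover strip by its white grip block, lay it on the bed's two ledges, centred and straight, and slide its leading edge under the lap plate, without lifting the plate, until it comes home against the stop beneath. Finish while still holding the strip there, pressed flat against the ledges with a firm push of around 10 N; leave the other parts on the shelf where they lie.

Things in the scene. Friction and masses are not known exactly. Their poses are not given: they have to be found in the camera images.
- bed: The latch fixture's bed, fixed to the table: a dark steel slab 200 long (its x) x 130 wide (y); origin at the centre of its underside, x along the bed from its open end to its lapped end (roughly away from the robot, turned by up to 0.25 rad). Two flat bright ledges, tops 30 mm above the table, run its whole length at y = 25 to 65 mm either side; between them is a 50 mm wide groove whose floor is 26 mm above the table. The strip lies flat on both ledges, bridging the groove.
- stop_face (a point): Middle of the near face of the stop bar (90 mm wide, 10 mm high above the groove floor) hidden under the lap plate: at bed x = +65 mm, y = 0, at ledge height (30 mm above the table). The strip's leading edge comes home against it. Axes as the bed.
- pin_top (a point): Centre of the top of the sprung stop pin, a 12 mm steel pin standing up from the groove floor at bed x = -10 mm, y = 0. Up, it stands 9 to 12 mm above the ledges (13 to 16 mm above the groove floor) and blocks the strip.
- pin (a joint): How far the stop pin is driven down, m: 0 fully up, 0.016 fully down with its top level with the groove floor. It takes about 6 N to move and stays where it is left.
- lap_edge (a point): Middle of the underside of the lap plate where its flat part begins, bed x = +38 mm, 7 mm above the ledges; a lip, bent up at about 45 degrees, reaches 9 mm farther towards the open end and rises about 9 mm. The lap plate is 100 mm wide, 3 mm thick steel, its top 10 mm above the ledges. The hinge cheeks at its far end reach 26 mm above the ledges.
- lap (a joint): Angle of the lap plate, rad: 0 = lying down as it should; positive = its near edge lifted. It is hinged along its far edge (bed x = +91 mm, 53 mm from lap_edge) and lightly sprung down (about 2 N at the edge lifts it).
- strip_grip (a point): Centre of the white nylon grip block, 26 x 26 mm and 32 mm high, standing on top of the loose cover strip. The strip is an aluminium plate 110 long (x) x 72 wide (y) x 4 mm thick, 0.11 to 0.21 kg in all; the block's centre is 30 mm behind the plate's middle and 20 mm above the plate's underside; the block's top is 36 mm above the underside. Axes: x along the strip towards its leading edge (85 mm ahead of the block's centre), z up.
- strip_nose (a point): Middle of the strip's leading edge (the edge farther from the grip block), on its underside. Axes as strip_grip.
- strip_tail (a point): Middle of the strip's rear edge, on its underside.
- mallet_grip (a point): Grasping point on the handle axis of the one-piece upright mallet, 97 mm above its striking face. The mallet stands on its face on the table: a dark steel head 36 mm in diameter (58 mm high, tapering over its last 6 mm) with a wooden handle 22 mm in diameter in line above it, from 58 to 135 mm height; 0.25 to 0.45 kg. z along the handle, up.
- mallet_face (a point): Centre of the mallet's round flat striking face, its underside.
- canister: Bystander: dull red tin screw-top canister, 72 mm in diameter, 106 mm high; origin under its centre.
- pawl: Bystander: bronze latch pawl, about 72 x 34 x 14 mm; origin on its underside near its middle.
- bezel_a: Bystander: chromed handle bezel, a flat frame 100 x 64 x 10 mm; origin at the centre of its underside.
- bezel_b: Bystander: the other chromed bezel, the same size.
- lever_casting: Bystander: grey cast release lever, 118 x 36 x 22 mm; origin on its underside, 1 mm from its middle.
- pivot_block: Bystander: white nylon pivot block 40 x 30 mm, 35 mm high; origin under its centre.
Not all that is in view belongs to the job. Leave any orange or yellow look-alike of the part that bears mallet_grip alone.

How it is judged (in metres and radians):
On the way, in this order (a step that is already met when the one before it is completed fails the run):
1. the stop pin is driven down (value of joint pin above 0.0135 m), for 0.1 s.
2. the mallet stands upright on the table again, let go (height (world z) of mallet_face below 0.01 m and angle between mallet_face's own z axis and vertical below 0.1 rad and contact force between the fingers and mallet below 0.1 N), for 0.2 s.
3. the strip's leading edge is under the lap plate, low on the bed (x of strip_nose in the frame of lap_edge above 0.008 m and x of strip_nose in the frame of stop_face below 0.006 m and z of strip_nose in the frame of stop_face below 0.006 m), for 0.1 s.
At the end, for the whole second after the job is handed in: Pin at least 12 mm down, mallet upright on the table, lap plate down; strip flat on the ledges (2.5 mm), within 5 mm of the stop, 8 mm of centre, 0.08 rad of straight, the gripper still on it, pressing it on the bed with over 5 N (value of joint pin above 0.012 m and value of joint lap below 0.03 rad and height (world z) of mallet_face below 0.01 m and angle between mallet_face's own z axis and vertical below 0.1 rad and z of each of strip_nose, strip_tail in the frame of stop_face below 0.0025 m and z of strip_tail in the frame of stop_face above -0.003 m and x of strip_nose in the frame of stop_face above -0.005 m and y of strip_nose in the frame of stop_face between -0.008 and 0.008 m and angle between the x axis of strip_nose and the x axis of stop_face, either way round below 0.08 rad and angle between strip_nose's own z axis and vertical below 0.035 rad and contact force between strip and bed above 5 N and contact force between the fingers and strip above 1 N and linear speed of strip below 0.02 m/s); the arm keeps its last pose, push and grip.
It fails at once if the lap plate is lifted (over 0.06 rad, about 3 mm at its edge) (value of joint lap above 0.06 rad).
It fails at once if the pin is touched by the gripper or arm (contact force between any of the arm, the fingers and pin above 1 N).
It fails at once if the pin is pushed with the strip (contact force between strip and pin above 3 N).
It fails at once if another part is moved by more than 20 mm (distance of any of canister, pawl, bezel_a, bezel_b, lever_casting, pivot_block from where it was at the start of the episode above 0.02 m).
It also fails if it takes over 58 s, if anything falls off the work surface, if the arm or the gripper's body presses on something with over 40 N, if the wrist force passes 120 N, or if a joint passes its speed limit or range.

### The arm

A 6-joint arm with a two-finger parallel gripper is mounted at the origin on the work surface. World frame = base frame: x ahead of the robot, y to its left, z up, the work surface at z = 0. Lengths are in m, angles in degrees, forces in N, time in s.
With the tool pointing down it reaches from about 0.275 to 0.825 m from the base axis. Payload 4.9 kg.
Tool frame: the origin (TCP) lies at the centre of the arm's flange, where the gripper is bolted on; the fingertips stand 173 mm ahead of it and the grasp point (between the pads) lies 155 mm ahead of it (robot.tcp_to_grasp is the distance from the TCP to the grasp point, in m); z points along the fingers, y is the line along which they close (so a half turn about z gives the same grasp; the last joint's range is limited). The gripper opens to 85 mm and grips with 20 to 120 N. Pads are 22 mm wide; open, the fingers measure 114 mm over their backs; the gripper's body (76 mm by 85 mm) begins 54 mm behind the grasp point. The pads swing forward as they close: fully open they stand 13 mm farther back than shut.
Start: joints at [-77.991, 18.69, -11.035, 60.275, 0, 82.311], TCP at [0.185, -0.518, 0.405] pointing down, gripper open.
Joint ranges: [-152.03, 152.03], [-55.5, 102.48], [-74.3, 77.21], [-110.64, 120.58], [-84.22, 78.4], [-180, 180]. Speed limits (degrees/s): [147.25, 147.25, 180, 180, 180, 180].

### API

Orientations are given as a 3x3 rotation matrix whose columns are the frame's x, y, z axes.
In Python, from bench import robot gives the robot as it stands.
- The arm moves only by the tool move_arm, never from a script. Its argument "motion" is a list of rows, each a list of 4 numbers: the shift along the tool's x, y, z in m, then the turn about the tool's z in degrees. A call has 1 to 5 rows; each row is the pose to reach, as a shift and turn from the pose commanded when the call began, along the tool's axes at that moment; what a row does not reach only later rows make up. A row lasts 1/8 s, in which the tool goes at most 62.5 mm and 10.7 degrees, less where a joint would pass 70% of its speed; a pose out of reach is approached as far as the arm can. A call with a gripper value outside its range is refused whole. "hand" is the gripper's target within -1 to 1 (fully open at 1, half-way at 0, shut at -1), set as the call begins (left out, the last holds). The fingers move at their own pace and stop on an object; "squeeze" is the grip in N (left out, the last holds). Time passes only in rows, so rows that repeat a pose let the fingers close. It gives the time, the measured TCP pose, the force, the opening and the grip force at its end, in the units of the state.
- robot.read_state(): the state, without advancing time (a new reading comes with each control period).
- robot.get_image(name): name is "scene" or "top" or "wrist"; returns a dict with "image" (480x640x3 uint8, red, green, blue), "camera_matrix" (3x3 intrinsics, pixels), "k1" (the pictures are not rectified: a ray, as slopes to the right and down, at radius r is drawn at 1 + k1 r^2 times it, then the intrinsics apply), "position" and "rotation" of the camera in the world; the wrist camera has in their place "tool_from_camera" (4x4, takes a point from camera to tool coordinates, whose origin is the TCP and whose axes are the flange's). Camera axes: x right, y up, looking along -z (the intrinsics and any distortion apply to the point x, -y, -z); pixel columns grow to the right and rows downward; lengths in m; the calibration is good to about 2 mm. A picture is of the moment at which its call begins: read the wrist's pose just before it. There is no depth.
- robot.job_done(): hands the job in; it is judged then, once.
The state is a dict: "time_s": time; "joint_positions": joint angles; "joint_velocities": joint speeds; "effort": joint torques, N m; "position": TCP position; "tcp_rot": TCP orientation; "ft_force": force on the tool from outside, world axes, zero at the start; "moment": the same for the moment, N m; "gripper_width": opening from 0.0 (shut) to 1.0 (fully open); "grip_force": force on a finger pad.
Only numpy, scipy, OpenCV 4.12 (cv2) and the standard library are available. Lean on these libraries where they do the work, as an engineer would, in place of code of your own. Each camera call takes 0.05 s, during which the arm holds its last target. There are 200 camera calls.

## Working session

There is one attempt and no reset: what is moved stays moved. The work goes in short steps, Python scripts to look and compute and a tool call to move; the robot and the scene stay as the last step left them, time stands still between calls to the robot, and variables do not carry over. Pictures are saved under pics/ and viewed, at most 10 in all, crops included, and the job is handed in when it is done.

Besides the shell and the picture viewer there is one more tool, called after "Request:" as name(argument=value, ...), one argument or row to a line, values as JSON. move_arm: Moves the arm, as the interface text tells. Its arguments: {"type":"object","properties":{"motion":{"type":"array"},"hand":{"type":"number"},"squeeze":{"type":"number"}},"required":["motion"]}

```bash
mkdir -p pics; cat > h.py <<'E'
import numpy as np, cv2
from bench import robot
def snap(name,fn,crop=None,scale=1):
    s=robot.read_state(); d=robot.get_image(name); im=d["image"][:,:,::-1].copy()
    if name=="wrist":
        T=np.array(d["tool_from_camera"]);R=np.array(s["tcp_rot"]);p=np.array(s["position"])
        d["rotation"]=R@T[:3,:3]; d["position"]=R@T[:3,3]+p
    np.savez("pics/"+fn+".npz",K=d["camera_matrix"],k1=d["k1"],R=d["rotation"],p=d["position"],im=im)
    save(im,fn,crop,scale)
def save(im,fn,crop=None,scale=1):
    if crop: im=im[crop[1]:crop[3],crop[0]:crop[2]]
    if scale!=1: im=cv2.resize(im,None,fx=scale,fy=scale,interpolation=cv2.INTER_CUBIC)
    cv2.imwrite("pics/"+fn+".png",im)
def ray(fn,u,v):
    d=np.load("pics/"+fn+".npz");k=float(d["k1"])
    q=cv2.undistortPoints(np.array([[[u,v]]],float),d["K"],np.array([k,0,0,0,0]))[0,0]
    return d["p"],d["R"]@np.array([q[0],-q[1],-1])
def at(fn,u,v,z):
    p,r=ray(fn,u,v); return p+r*(z-p[2])/r[2]
def proj(fn,X):
    d=np.load("pics/"+fn+".npz");c=d["R"].T@(np.array(X)-d["p"]);a=np.array([c[0],-c[1]])/-c[2]
    a=a*(1+float(d["k1"])*(a@a)); return (d["K"]@np.array([a[0],a[1],1]))[:2]
E
python3 - <<'E'
from h import *
snap("top","top0"); snap("scene","sc0")
s=robot.read_state(); print(s, robot.tcp_to_grasp)
for n in("top0","sc0"):
    d=np.load(f"pics/{n}.npz");print(d["p"],d["R"],d["K"],d["k1"])
E
```

```text
{'time_s': 0.1, 'joint_positions': array([-7.79903245e+01,  1.87298592e+01, -1.10862739e+01,  6.02765248e+01,
        1.24195214e-03,  8.23112032e+01]), 'joint_velocities': array([-0.02245893, -0.10308638,  0.23570293,  0.05870317, -0.05014899,
        0.06771426]), 'effort': array([ 1.65487210e-03, -4.44240582e+01,  2.63036907e+01,  7.85343902e-03,
        3.46039621e-05, -5.27836420e-06]), 'position': array([ 0.18535035, -0.51755231,  0.40396164]), 'tcp_rot': array([[ 9.41479576e-01,  3.37069887e-01, -3.15297101e-04],
       [ 3.37069950e-01, -9.41478270e-01,  1.58629927e-03],
       [ 2.37848348e-04, -1.59974555e-03, -9.99998692e-01]]), 'ft_force': array([-0.36249196, -0.23958365,  0.16927292]), 'moment': array([0.01598132, 0.02600673, 0.0096194 ]), 'grip_force': 0.0, 'gripper_width': 1.0016056583592439} 0.1547
[ 0.43846463 -0.06716898  0.96578515] [[ 0.01733753  0.99139636 -0.12974078]
 [-0.99981111  0.01833027  0.00646139]
 [ 0.00878398  0.12960425  0.99152689]] [[452.42155352   0.         324.2197734 ]
 [  0.         452.42155352 243.28260128]
 [  0.           0.           1.        ]] -0.050113976798503136
[ 1.23483887 -0.79946235  0.74202285] [[ 0.73599088 -0.36765588  0.56845983]
 [ 0.67682054  0.41846268 -0.60564258]
 [-0.01521117  0.83049271  0.55682177]] [[594.89876006   0.         309.72755607]
 [  0.         594.89876006 228.26982589]
 [  0.           0.           1.        ]] -0.00844450208470679
```

View pics/top0.png

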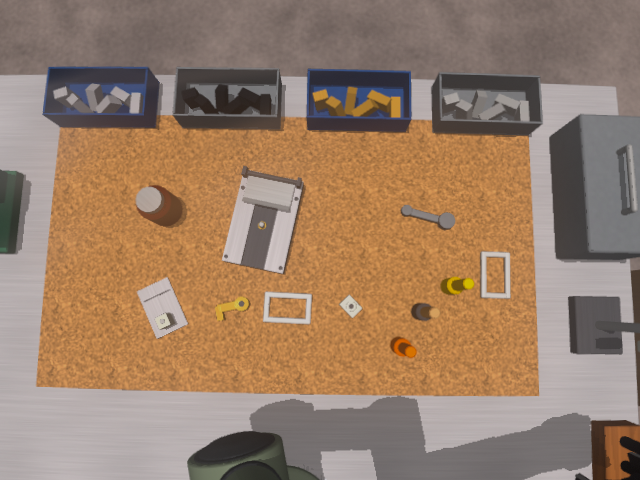

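View pics/sc0.png

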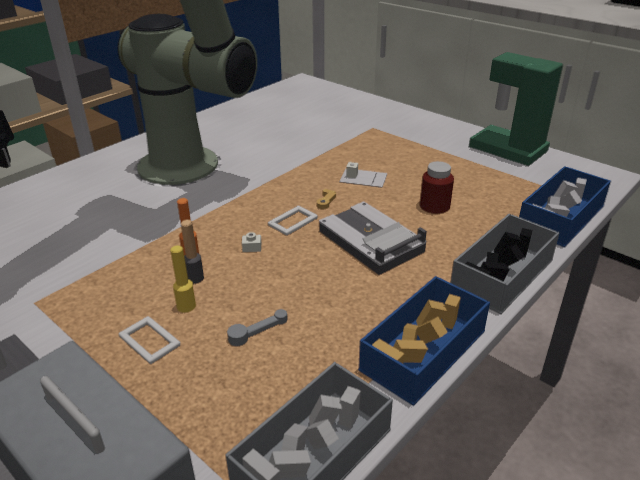

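The top view shows the mallet (dark head, wooden handle) at about (420,312), between the yellow and orange look-alikes. The bed is at (263,222), with the pin at (262,225). The strip is at (162,307), with its block at (164,321). I'll enlarge these to read them more closely.

```bash
python3 - <<'E'
from h import *
im=np.load("pics/top0.npz")["im"]
a=cv2.resize(im[155:285,215:310],None,fx=4,fy=4,interpolation=cv2.INTER_CUBIC)
b=cv2.resize(im[270:345,130:195],None,fx=4,fy=4,interpolation=cv2.INTER_CUBIC)
c=cv2.resize(im[270:325,400:450],None,fx=4,fy=4,interpolation=cv2.INTER_CUBIC)
o=np.zeros((520,380+260,3),np.uint8);o[:,:380]=a;o[:300,380:]=b;o[300:520,380:580]=c
cv2.imwrite("pics/crop1.png",o)
E
```

```text
(no output)
```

View pics/crop1.png

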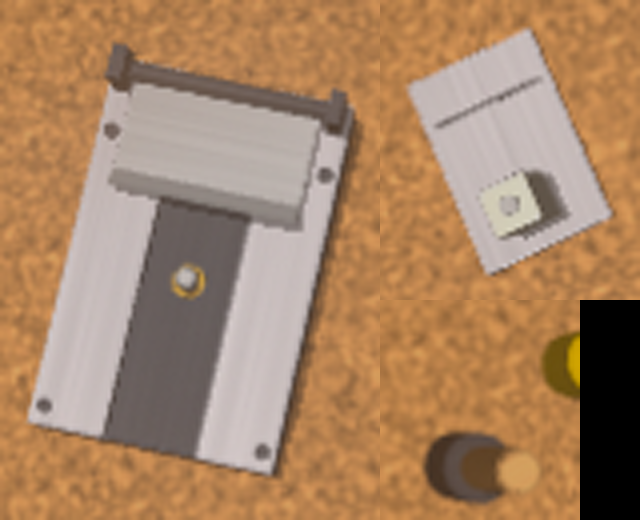

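```bash
python3 - <<'E'
from h import *
f=lambda u,v,z:at("top0",u,v,z)
n1=f(222.5,260.5,.03);n2=f(283.5,273.5,.03);f2=f(303,182.5,.03);print("bed",n1,n2,f2,np.linalg.norm(n1-n2),np.linalg.norm(n2-f2))
yb=(n1-n2)/np.linalg.norm(n1-n2);xb=np.array([yb[1],-yb[0],0]);print("yaw",np.degrees(np.arctan2(xb[1],xb[0])),np.degrees(np.arctan2(*(f2-n2)[[1,0]])))
c=(n1+n2)/2+xb*.1;print("bed c",c, "pin est",c-xb*.01,"pin seen",f(261.3,224.3,.041))
S=[f(167,277,.004),f(137,291.5,.004),f(157.5,338.75,.004),f(187.75,323.5,.004)]
print("strip c",sum(S)/4,[np.linalg.norm(S[i]-S[(i+1)%4]) for i in range(4)])
x=(S[0]+S[1]-S[2]-S[3]);print("yaw",np.degrees(np.arctan2(x[1],x[0])),"block",f(162.5,321.25,.036), sum(S)/4-x/np.linalg.norm(x)*.03)
print("mallet",f(434.5,313,.135))
for n,u,v,z in(("yellow",468,284,.135),("orange",409,351,.135),("bez",288,308,.01),("pawl",232,307,.014),("piv",350,306,.035),("can",149,198,.106),("bezb",496,275,.01),("lever",428,217,.02)):print(n,f(u,v,z))
E
```

```text
bed [0.52094579 0.13735573 0.03      ] [0.49635347 0.00982438 0.03      ] [ 0.69029928 -0.02593019  0.03      ] 0.1298808218208516 0.19721400998653532
yaw -10.914576093201328 -10.445393002725707
bed c [0.60684069 0.05465553 0.03      ] pin est [0.59702158 0.05654898 0.03      ] pin seen [0.59673271 0.05788006 0.041     ]
strip c [0.42100073 0.26661499 0.004     ] [np.float64(0.07038700046641787), np.float64(0.10976001086055481), np.float64(0.07059835720400746), np.float64(0.10876810008659471)]
yaw 27.11468050889403 block [0.39391467 0.25332623 0.036     ] [0.39429785 0.2529418  0.004     ]
mallet [ 0.4224712  -0.27624614  0.135     ]
yellow [ 0.4762989  -0.33923534  0.135     ]
orange [ 0.35371684 -0.22917716  0.135     ]
bez [4.25551071e-01 2.71895583e-05 1.00000000e-02]
pawl [0.42542234 0.11665177 0.014     ]
piv [ 0.43213764 -0.12809051  0.035     ]
can [0.63374819 0.27064996 0.106     ]
bezb [ 0.50204175 -0.44119155  0.01      ]
lever [ 0.62289661 -0.29388596  0.02      ]
```

The top-view measurements agree with each other to within 1–2 mm, so I'll start moving toward the mallet. I'm using the half-turned wrist because the other orientation would run joint 6 out of range.

```bash
cat >> h.py <<'E'
def go(x,y,z,yaw):
    """shift in the tool's axes and turn to bring the TCP to x,y,z, tool x at yaw (deg)"""
    s=robot.read_state();R=np.array(s["tcp_rot"]);d=R.T@(np.array([x,y,z])-s["position"])
    y0=np.degrees(np.arctan2(R[1,0],R[0,0]));t=-((yaw-y0+180)%360-180)
    print("t",round(s["time_s"],2),"pos",np.round(s["position"],4),"yaw",round(y0,2),"tilt",np.round(R[:2,2],4),"F",np.round(s["ft_force"],1),"w",round(s["gripper_width"],3),"g",round(s["grip_force"],1));print("shift",np.round(d,4),"turn",round(t,2))
E
```

Request:
move_arm(
  motion=[
    [0.045, -0.022, 0, -10],
    [0.09, -0.044, 0, -20],
    [0.135, -0.066, 0, -30],
    [0.18, -0.088, 0, -40],
    [0.225, -0.11, 0, -50],
  ],
  hand=1,
  squeeze=60,
)

```text
time_s: 0.72
position: [0.361, -0.3371, 0.4044]
tcp_rot: [[0.342, 0.94, -0.0], [0.94, -0.342, 0.0], [0.0, -0.0, -1.0]]
ft_force: [0.5, -1.2, -0.6]
gripper_width: 0.997
grip_force: 0.0
```

```bash
python3 -c "
from h import *
go(.4225,-.276,.404,138)"
```

```text
t 0.72 pos [ 0.361  -0.3371  0.4044] yaw 70.02 tilt [-0.0002  0.0004] F [ 0.5 -1.2 -0.6] w 0.997 g 0.0
shift [0.0784 0.0369 0.0004] turn -67.98
```

Request:
move_arm(
  motion=[
    [0.02, 0.009, 0, -10],
    [0.04, 0.018, 0, -20],
    [0.06, 0.028, 0, -30],
    [0.0785, 0.037, 0, -40],
    [0.0785, 0.037, 0, -50],
  ],
)

```text
time_s: 1.35
position: [0.4228, -0.2766, 0.4042]
tcp_rot: [[-0.502, 0.865, -0.001], [0.865, 0.502, 0.001], [0.001, -0.0, -1.0]]
ft_force: [-0.3, -0.7, 0.1]
gripper_width: 0.999
grip_force: 0.0
```

Request:
move_arm(
  motion=[
    [0, 0, 0.0, -10],
    [0, 0, 0.0, -18],
    [0, 0, 0, -18],
  ],
)

```text
time_s: 1.72
position: [0.422, -0.2775, 0.4043]
tcp_rot: [[-0.739, 0.674, -0.001], [0.674, 0.739, 0.001], [0.001, -0.0, -1.0]]
ft_force: [0.7, -0.6, 0.7]
gripper_width: 1.0
grip_force: 0.0
```

```bash
python3 -c "
from h import *
go(.4225,-.276,.252,138); snap('wrist','w1')"
```

```text
t 1.73 pos [ 0.422  -0.2775  0.4043] yaw 137.6 tilt [-0.0007  0.0006] F [ 0.7 -0.6  0.7] w 1.0 g 0.0
shift [0.0005 0.0015 0.1523] turn -0.4
```

View pics/w1.png

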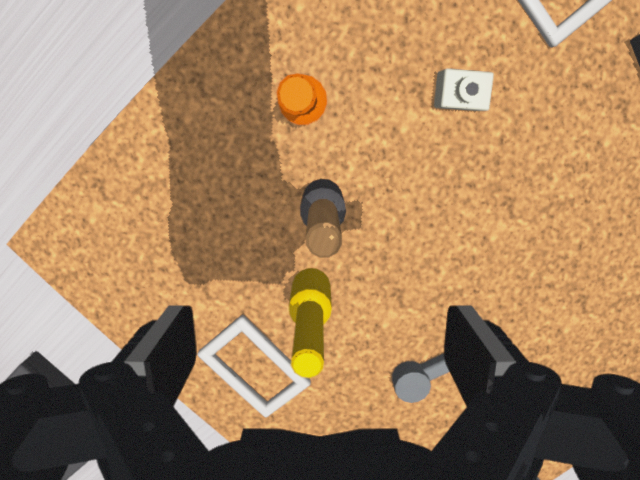

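The wrist view shows the mallet's handle top at (323,239), with the yellow handle top at (307,363) and the orange at (296,95). The fingers close left to right, and neither look-alike stands in that line. Next I'll triangulate the handle top.

```bash
python3 -c "
from h import *
print(at('w1',323,239,.135),at('w1',307,363,.135),at('w1',296,95,.135))
print(at('w1',323,198,.03))"
```

```text
[ 0.42248975 -0.27614129  0.135     ] [ 0.47648787 -0.33917817  0.135     ] [ 0.35358613 -0.23281165  0.135     ]
[ 0.41963175 -0.27270161  0.03      ]
```

Request:
move_arm(
  motion=[
    [0.0005, 0.0015, 0.04, 0],
    [0.0005, 0.0015, 0.08, 0],
    [0.0005, 0.0015, 0.12, 0],
    [0.0005, 0.0015, 0.152, 0],
    [0.0005, 0.0015, 0.152, 0],
  ],
)

```text
time_s: 2.4
position: [0.4216, -0.2753, 0.2506]
tcp_rot: [[-0.738, 0.674, -0.004], [0.674, 0.738, 0.004], [0.006, -0.0, -1.0]]
ft_force: [-0.3, 0.6, -0.2]
gripper_width: 0.999
grip_force: 0.0
```

Request:
move_arm(
  motion=[
    [0, 0, 0, 0],
    [0, 0, 0, 0],
    [0, 0, 0, 0],
    [0, 0, 0, 0],
    [0, 0, 0, 0],
  ],
  hand=-1,
  squeeze=70,
)

```text
time_s: 3.02
position: [0.4232, -0.2763, 0.2537]
tcp_rot: [[-0.74, 0.673, 0.002], [0.673, 0.74, -0.001], [-0.002, 0.001, -1.0]]
ft_force: [0.6, 2.0, 6.0]
gripper_width: 0.238
grip_force: 68.3
```

```bash
python3 -c "
from h import *
go(.597,.057,.36,138)"
```

```text
t 3.02 pos [ 0.4232 -0.2763  0.2537] yaw 137.7 tilt [ 0.0019 -0.0007] F [0.6 2.  6. ] w 0.238 g 68.3
shift [ 0.0956  0.3636 -0.1062] turn -0.3
```

Request:
move_arm(
  motion=[
    [0, 0, -0.03, 0],
    [0, 0, -0.07, 0],
    [0, 0, -0.107, 0],
    [0.01, 0.04, -0.107, 0],
    [0.025, 0.095, -0.107, 0],
  ],
)

```text
time_s: 3.65
position: [0.4682, -0.189, 0.3599]
tcp_rot: [[-0.737, 0.676, 0.0], [0.676, 0.737, -0.001], [-0.001, -0.0, -1.0]]
ft_force: [0.2, -0.1, -4.5]
gripper_width: 0.234
grip_force: 69.5
```

```bash
python3 -c "
from h import *
go(.597,.057,.36,138)"
```

```text
t 3.65 pos [ 0.4682 -0.189   0.3599] yaw 137.5 tilt [ 0.0004 -0.0005] F [ 0.2 -0.1 -4.5] w 0.234 g 69.5
shift [ 7.130e-02  2.684e-01 -1.000e-04] turn -0.5
```

Request:
move_arm(
  motion=[
    [0.014, 0.053, 0, 0],
    [0.028, 0.107, 0, 0],
    [0.043, 0.161, 0, 0],
    [0.057, 0.214, 0, 0],
    [0.071, 0.268, 0, 0],
  ],
)

```text
time_s: 4.28
position: [0.5962, 0.0586, 0.3589]
tcp_rot: [[-0.74, 0.673, -0.002], [0.673, 0.74, -0.0], [0.001, -0.001, -1.0]]
ft_force: [0.5, -0.7, -3.5]
gripper_width: 0.236
grip_force: 69.5
```

Request:
move_arm(
  motion=[
    [0, 0, 0, 0],
    [0, 0, 0, 0],
  ],
)

```text
time_s: 4.53
position: [0.5954, 0.0571, 0.3587]
tcp_rot: [[-0.74, 0.673, -0.003], [0.673, 0.74, -0.001], [0.002, -0.002, -1.0]]
ft_force: [-0.3, -0.7, -4.3]
gripper_width: 0.239
grip_force: 70.2
```

```bash
python3 -c "
from h import *
snap('wrist','w2');im=np.load('pics/w2.npz')['im'];snap('top','t2');snap('scene','s2')
b=np.load('pics/s2.npz')['im'][130:290,300:460];a=np.load('pics/t2.npz')['im'][140:300,200:360]
o=np.zeros((480,800,3),np.uint8);o[:300,:400]=cv2.resize(im,(400,300));o[:400,400:]=cv2.resize(b,(400,400));o[300:,:400]=cv2.resize(a,(400,400))[100:280];cv2.imwrite('pics/m2.png',o)
go(.597,.057,.36,138)"
```

```text
t 4.67 pos [0.5955 0.0558 0.3594] yaw 137.6 tilt [-0.001  -0.0002] F [-0.4 -0.4 -4. ] w 0.237 g 70.2
shift [-0.0003  0.0019 -0.0006] turn -0.4
```

View pics/m2.png

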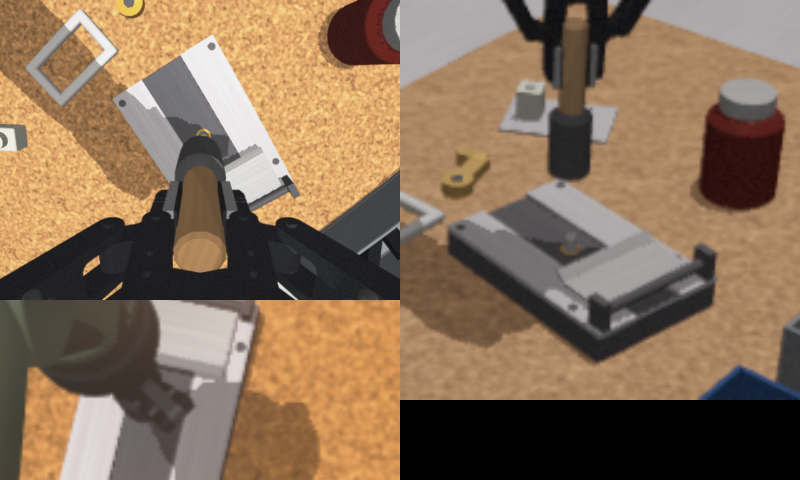

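The mallet hangs upright over the pin, which is still visible just below the head at about (205,132) in the wrist panel. I'll lower it now.

Request:
move_arm(
  motion=[
    [0, 0, 0.03, 0],
    [0, 0, 0.055, 0],
    [0, 0, 0.062, 0],
    [0, 0, 0.066, 0],
    [0, 0, 0.07, 0],
  ],
  squeeze=110,
)

```text
time_s: 5.3
position: [0.5964, 0.0565, 0.291]
tcp_rot: [[-0.739, 0.673, 0.002], [0.673, 0.739, -0.001], [-0.002, 0.001, -1.0]]
ft_force: [-1.5, -0.0, 1.6]
gripper_width: 0.235
grip_force: 108.4
```

Request:
move_arm(
  motion=[
    [0, 0, 0.003, 0],
    [0, 0, 0.006, 0],
    [0, 0, 0.008, 0],
    [0, 0, 0.009, 0],
    [0, 0, 0.009, 0],
  ],
)

```text
time_s: 5.92
position: [0.5963, 0.0568, 0.2808]
tcp_rot: [[-0.74, 0.673, 0.001], [0.673, 0.74, -0.0], [-0.001, 0.0, -1.0]]
ft_force: [-0.0, -2.1, -0.4]
gripper_width: 0.232
grip_force: 108.5
```

Request:
move_arm(
  motion=[
    [0, 0, 0.001, 0],
    [0, 0, 0.002, 0],
    [0, 0, 0.003, 0],
    [0, 0, 0.004, 0],
    [0, 0, 0.004, 0],
  ],
)

```text
time_s: 6.55
position: [0.5964, 0.0568, 0.2798]
tcp_rot: [[-0.74, 0.673, 0.003], [0.673, 0.74, -0.001], [-0.003, 0.001, -1.0]]
ft_force: [-6.3, -2.2, 20.1]
gripper_width: 0.234
grip_force: 110.7
```

It has bottomed out: the force rose by about 24 N with the face at groove-floor height. I'll lift, check the pin, and stand the mallet at about (0.56, -0.11).

Request:
move_arm(
  motion=[
    [0, 0, -0.03, 0],
    [0, 0, -0.08, 0],
    [0, 0, -0.09, 0],
    [0, 0, -0.09, 0],
  ],
)

```text
time_s: 7.05
position: [0.5959, 0.0572, 0.366]
tcp_rot: [[-0.74, 0.673, -0.0], [0.673, 0.74, 0.001], [0.001, 0.001, -1.0]]
ft_force: [-0.8, 0.3, -4.9]
gripper_width: 0.235
grip_force: 108.5
```

```bash
python3 -c "
from h import *
go(.56,-.11,.36,138)"
```

```text
t 7.05 pos [0.5959 0.0572 0.366 ] yaw 137.72 tilt [-0.0001  0.0009] F [-0.8  0.3 -4.9] w 0.235 g 108.5
shift [-0.0859 -0.1479  0.0059] turn -0.28
```

Request:
move_arm(
  motion=[
    [-0.025, -0.043, 0, 0],
    [-0.05, -0.087, 0, 0],
    [-0.075, -0.13, 0, 0],
    [-0.086, -0.148, 0, 0],
    [-0.086, -0.148, 0, 0],
  ],
)

```text
time_s: 7.68
position: [0.5593, -0.1115, 0.3646]
tcp_rot: [[-0.738, 0.675, -0.003], [0.675, 0.738, 0.002], [0.003, -0.001, -1.0]]
ft_force: [-0.6, 0.4, -3.9]
gripper_width: 0.234
grip_force: 109.1
```

```bash
python3 -c "
from h import *
snap('top','t3');snap('scene','s3')
b=np.load('pics/s3.npz')['im'][130:310,230:430];a=np.load('pics/t3.npz')['im'][150:310,210:370]
o=np.zeros((400,800,3),np.uint8);o[:,:400]=cv2.resize(a,(400,400));o[:360,400:]=cv2.resize(b,(400,360));cv2.imwrite('pics/m3.png',o)
go(.56,-.11,.254,138)"
```

```text
t 7.78 pos [ 0.5598 -0.1098  0.3653] yaw 137.71 tilt [-0.0019  0.0019] F [ 0.6 -0.2 -3.6] w 0.224 g 109.1
shift [-0.0006 -0.      0.1113] turn -0.29
```

View pics/m3.png

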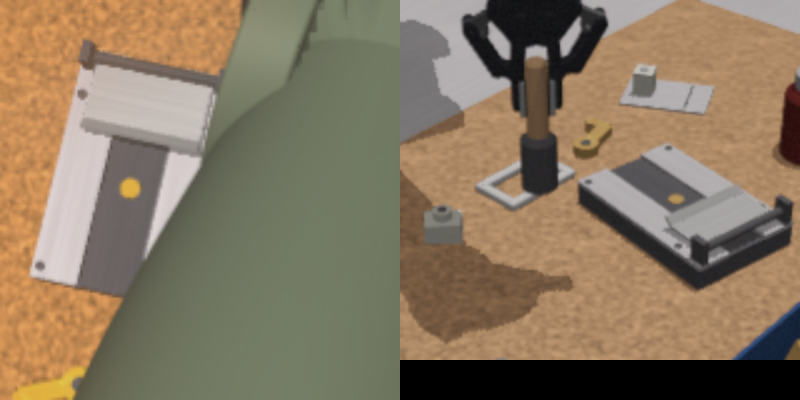

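The pin is flush: only a yellow disc shows, at (130,188). I'll lower the mallet until it touches the table.

Request:
move_arm(
  motion=[
    [0, 0, 0.04, 0],
    [0, 0, 0.08, 0],
    [0, 0, 0.102, 0],
    [0, 0, 0.107, 0],
    [0, 0, 0.108, 0],
  ],
)

```text
time_s: 8.4
position: [0.5605, -0.1096, 0.2589]
tcp_rot: [[-0.741, 0.672, 0.0], [0.672, 0.741, 0.0], [-0.0, 0.0, -1.0]]
ft_force: [-0.6, 0.5, -3.8]
gripper_width: 0.234
grip_force: 109.1
```

Request:
move_arm(
  motion=[
    [0, 0, 0.001, 0],
    [0, 0, 0.002, 0],
    [0, 0, 0.003, 0],
    [0, 0, 0.004, 0],
    [0, 0, 0.004, 0],
  ],
)

```text
time_s: 9.02
position: [0.56, -0.1105, 0.2546]
tcp_rot: [[-0.74, 0.673, -0.0], [0.673, 0.74, 0.0], [0.0, -0.0, -1.0]]
ft_force: [-0.3, -0.3, -3.6]
gripper_width: 0.23
grip_force: 109.1
```

Request:
move_arm(
  motion=[
    [0, 0, 0.0005, 0],
    [0, 0, 0.001, 0],
    [0, 0, 0.0015, 0],
    [0, 0, 0.002, 0],
    [0, 0, 0.002, 0],
  ],
)

```text
time_s: 9.65
position: [0.5601, -0.1105, 0.2538]
tcp_rot: [[-0.74, 0.673, 0.001], [0.673, 0.74, -0.001], [-0.001, 0.0, -1.0]]
ft_force: [-3.0, 0.3, 6.6]
gripper_width: 0.227
grip_force: 110.4
```

Request:
move_arm(
  motion=[
    [0, 0, -0.001, 0],
    [0, 0, -0.001, 0],
  ],
)

```text
time_s: 9.9
position: [0.5602, -0.1105, 0.2539]
tcp_rot: [[-0.74, 0.673, 0.0], [0.673, 0.74, -0.0], [-0.0, 0.0, -1.0]]
ft_force: [-1.3, 0.6, 1.5]
gripper_width: 0.233
grip_force: 109.4
```

Request:
move_arm(
  motion=[
    [0, 0, 0, 0],
    [0, 0, 0, 0],
    [0, 0, 0, 0],
    [0, 0, 0, 0],
    [0, 0, 0, 0],
  ],
  hand=1,
)

```text
time_s: 10.52
position: [0.5601, -0.1105, 0.2537]
tcp_rot: [[-0.74, 0.673, 0.0], [0.673, 0.74, 0.0], [-0.0, 0.0, -1.0]]
ft_force: [0.4, 1.0, 0.9]
gripper_width: 1.002
grip_force: 0.0
```

Request:
move_arm(
  motion=[
    [0, 0, 0, 0],
    [0, 0, -0.03, 0],
    [0, 0, -0.07, 0],
    [0, 0, -0.11, 0],
    [0, 0, -0.13, 0],
  ],
)

```text
time_s: 11.15
position: [0.5605, -0.1106, 0.3863]
tcp_rot: [[-0.74, 0.673, 0.003], [0.673, 0.74, -0.001], [-0.003, 0.001, -1.0]]
ft_force: [0.0, 1.0, -0.0]
gripper_width: 1.004
grip_force: 0.0
```

```bash
python3 -c "
from h import *
go(.394,.253,.38,-152.9)"
```

```text
t 11.15 pos [ 0.5605 -0.1106  0.3863] yaw 137.7 tilt [ 0.0033 -0.0011] F [ 0.  1. -0.] w 1.004 g 0.0
shift [0.3678 0.1568 0.0053] turn -69.4
```

Request:
move_arm(
  motion=[
    [0.045, 0.019, 0, -9],
    [0.09, 0.038, 0, -18],
    [0.135, 0.057, 0, -27],
    [0.18, 0.076, 0, -36],
    [0.225, 0.095, 0, -45],
  ],
)

```text
time_s: 11.78
position: [0.4567, 0.1125, 0.3839]
tcp_rot: [[-0.999, -0.052, 0.001], [-0.052, 0.999, 0.0], [-0.001, 0.0, -1.0]]
ft_force: [0.9, 0.2, 0.0]
gripper_width: 1.003
grip_force: 0.0
```

```bash
python3 -c "
from h import *
go(.394,.253,.38,-152.9)"
```

```text
t 11.78 pos [0.4567 0.1125 0.3839] yaw -177.02 tilt [0.0006 0.0001] F [0.9 0.2 0. ] w 1.003 g 0.0
shift [0.0554 0.1436 0.0038] turn -24.12
```

Request:
move_arm(
  motion=[
    [0.014, 0.036, 0, -8],
    [0.028, 0.072, 0, -16],
    [0.042, 0.108, 0, -24],
    [0.0555, 0.1435, 0, -24],
    [0.0555, 0.1435, 0, -24],
  ],
)

```text
time_s: 12.4
position: [0.3944, 0.2536, 0.3838]
tcp_rot: [[-0.892, -0.453, 0.0], [-0.453, 0.892, 0.0], [-0.0, 0.0, -1.0]]
ft_force: [0.9, 0.4, -0.9]
gripper_width: 0.993
grip_force: 0.0
```

```bash
python3 -c "
from h import *
go(.394,.253,.2,-152.9); snap('wrist','w4')"
```

```text
t 12.4 pos [0.3944 0.2536 0.3838] yaw -153.07 tilt [0.     0.0003] F [ 0.9  0.4 -0.9] w 0.993 g 0.0
shift [ 0.0006 -0.0004  0.1838] turn -0.17
```

View pics/w4.png

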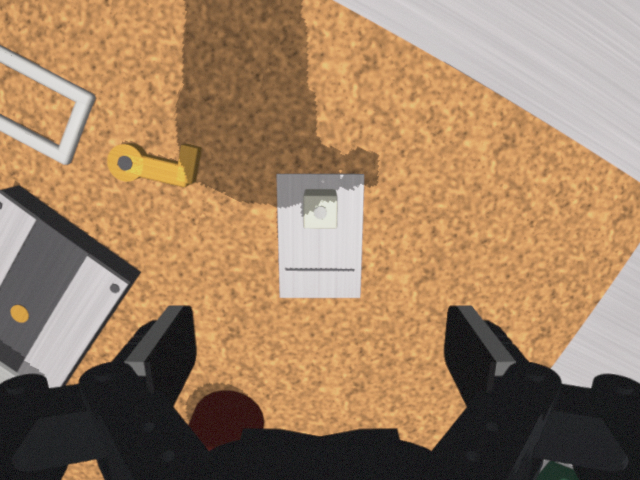

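The wrist view shows the strip straight in the fingers' frame, with corners at (277,174), (363,174), (360,298) and (280,298). The block top is at about (321,212).

```bash
python3 -c "
from h import *
S=[at('w4',u,v,.004) for u,v in((277,174),(363,174),(360,298),(280,298))];c=sum(S)/4
x=S[2]+S[3]-S[0]-S[1];x/=np.linalg.norm(x);print(c,np.degrees(np.arctan2(x[1],x[0])),c-x*.03,at('w4',320.5,212,.036))
print([np.linalg.norm(S[i]-S[(i+1)%4]) for i in range(4)])
"
```

```text
[0.42173443 0.26701682 0.004     ] 26.852445572656794 [0.39496925 0.25346599 0.004     ] [0.39465867 0.25370913 0.036     ]
[np.float64(0.07023509568808001), np.float64(0.10973044513993417), np.float64(0.07096560501466055), np.float64(0.10972873215867568)]
```

Request:
move_arm(
  motion=[
    [0, 0, 0.05, 0],
    [0, 0, 0.1, 0],
    [0, 0, 0.15, 0],
    [0, 0, 0.19, 0],
    [0, 0, 0.204, 0],
  ],
)

```text
time_s: 13.08
position: [0.3949, 0.2506, 0.1778]
tcp_rot: [[-0.894, -0.448, -0.003], [-0.448, 0.894, -0.002], [0.004, -0.0, -1.0]]
ft_force: [-0.5, -0.3, 0.6]
gripper_width: 1.003
grip_force: 0.0
```

Request:
move_arm(
  motion=[
    [0, 0, 0, 0],
    [0, 0, 0, 0],
    [0, 0, 0, 0],
    [0, 0, 0, 0],
    [0, 0, 0, 0],
  ],
  hand=-1,
  squeeze=80,
)

```text
time_s: 13.7
position: [0.3962, 0.2525, 0.1813]
tcp_rot: [[-0.893, -0.45, 0.003], [-0.45, 0.893, 0.002], [-0.003, 0.0, -1.0]]
ft_force: [-0.8, 0.0, 7.4]
gripper_width: 0.289
grip_force: 79.2
```

```bash
python3 -c "
from h import *
go(.5,.078,.26,169.2)"
```

```text
t 13.7 pos [0.3962 0.2525 0.1813] yaw -153.28 tilt [0.0028 0.0015] F [-0.8  0.   7.4] w 0.289 g 79.2
shift [-0.0146 -0.2025 -0.0787] turn 37.52
```

The block is held, at a width matching about 26 mm. I'll lift it, turn it, and carry it over the bed's open end.

```bash
python3 -c "
from h import *
go(.5333,.0686,.26,169.3)"
```

```text
t 13.7 pos [0.3962 0.2525 0.1813] yaw -153.28 tilt [0.0028 0.0015] F [-0.8  0.   7.4] w 0.289 g 79.2
shift [-0.0401 -0.2259 -0.0786] turn 37.42
```

Request:
move_arm(
  motion=[
    [0, 0, -0.02, 0],
    [0, 0, -0.05, 0],
    [0, 0, -0.08, 0],
    [0, 0, -0.08, 5],
    [0, 0, -0.08, 10],
  ],
)

```text
time_s: 14.32
position: [0.3955, 0.2521, 0.2609]
tcp_rot: [[-0.959, -0.285, 0.002], [-0.285, 0.959, 0.001], [-0.002, 0.0, -1.0]]
ft_force: [-0.8, 0.5, -1.5]
gripper_width: 0.286
grip_force: 78.5
```

```bash
python3 -c "
from h import *
go(.5333,.0686,.26,169.3)"
```

```text
t 14.32 pos [0.3955 0.2521 0.2609] yaw -163.45 tilt [0.0021 0.0008] F [-0.8  0.5 -1.5] w 0.286 g 78.5
shift [-0.0798 -0.2152  0.0011] turn 27.25
```

Request:
move_arm(
  motion=[
    [-0.016, -0.043, 0, 6],
    [-0.032, -0.086, 0, 12],
    [-0.048, -0.129, 0, 18],
    [-0.064, -0.172, 0, 24],
    [-0.08, -0.215, 0, 27.2],
  ],
)

```text
time_s: 14.95
position: [0.5345, 0.0678, 0.2604]
tcp_rot: [[-0.983, 0.184, 0.001], [0.184, 0.983, 0.0], [-0.001, 0.0, -1.0]]
ft_force: [0.1, 1.2, -1.0]
gripper_width: 0.291
grip_force: 78.7
```

Request:
move_arm(
  motion=[
    [0, 0, 0.01, 0],
    [0, 0, 0.01, 0],
    [0, 0, 0.01, 0],
  ],
)

```text
time_s: 15.32
position: [0.5329, 0.07, 0.2497]
tcp_rot: [[-0.984, 0.181, -0.001], [0.181, 0.984, 0.0], [0.001, 0.0, -1.0]]
ft_force: [-0.9, 0.1, -0.6]
gripper_width: 0.291
grip_force: 78.8
```

```bash
python3 -c "
from h import *
go(.5333,.0686,.2105,169.3)
snap('wrist','w5');snap('scene','s5')
b=np.load('pics/s5.npz')['im'][130:290,300:460];a=np.load('pics/w5.npz')['im'][100:480,100:500]
o=np.zeros((400,800,3),np.uint8);o[:380,:400]=a;o[:,400:]=cv2.resize(b,(400,400));cv2.imwrite('pics/m5.png',o)"
```

```text
t 15.32 pos [0.5329 0.07   0.2497] yaw 169.59 tilt [-0.001   0.0002] F [-0.9  0.1 -0.6] w 0.291 g 78.8
shift [-0.0007 -0.0013  0.0392] turn 0.29
```

View pics/m5.png

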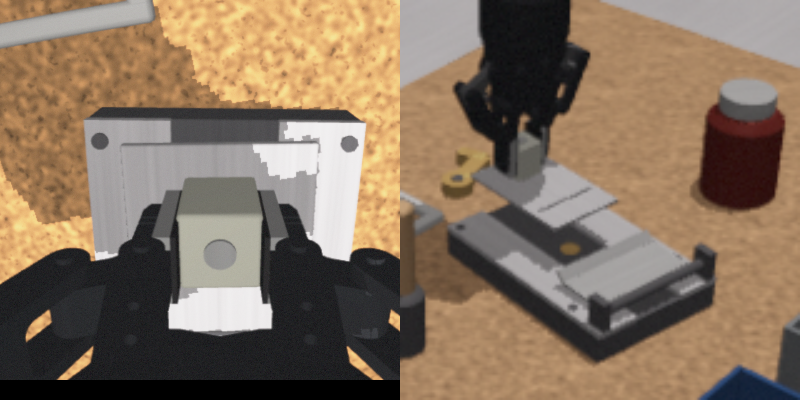

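The strip is straight and level over the bed. Its rear edge runs (122,144)–(318,143) in the crop, and the bed's top near edge runs (85,122)–(366,122). I'll compute the offset between them.

```bash
python3 -c "
from h import *
for z in(.0724,.070):
  a=at('w5',222,244,z);b=at('w5',418,243,z);print(a,b,np.linalg.norm(a-b),np.degrees(np.arctan2(*(b-a)[[1,0]])))
  c=at('w5',185,222,.03);d=at('w5',466,222,.03);print(c,d,np.linalg.norm(c-d),np.degrees(np.arctan2(*(d-c)[[1,0]])))
  yb=(d-c)/np.linalg.norm(d-c);xb=np.array([yb[1],-yb[0],0]);
  m=(c+d)/2;t=(a+b)/2-m;print('mid',m,'tail in bed from near edge',t@xb,t@yb)
"
```

```text
[0.50129511 0.03954637 0.0724    ] [0.51369784 0.10869623 0.0724    ] 0.07025333844758862 79.8315382773678
[0.49864255 0.01285127 0.03      ] [0.5220545  0.13951423 0.03      ] 0.12880848165113218 79.52783772603031
mid [0.51034852 0.07618275 0.03      ] tail in bed from near edge -0.002429861000971174 -0.002545497892897876
[0.50189968 0.03884461 0.07      ] [0.51450668 0.10913334 0.07      ] 0.07141037571777821 79.83153827736777
[0.49864255 0.01285127 0.03      ] [0.5220545  0.13951423 0.03      ] 0.12880848165113218 79.52783772603031
mid [0.51034852 0.07618275 0.03      ] tail in bed from near edge -0.0017108738880028474 -0.002547170372181364
```

Request:
move_arm(
  motion=[
    [0, 0.002, 0.015, 0],
    [0, 0.002, 0.028, 0],
    [0, 0.002, 0.034, 0],
    [0, 0.002, 0.037, 0],
    [0, 0.002, 0.038, 0],
  ],
)

```text
time_s: 16.05
position: [0.5341, 0.0709, 0.2115]
tcp_rot: [[-0.983, 0.182, -0.0], [0.182, 0.983, 0.0], [0.0, -0.0, -1.0]]
ft_force: [0.1, -0.4, -0.8]
gripper_width: 0.292
grip_force: 78.8
```

Request:
move_arm(
  motion=[
    [0, 0, 0.0005, 0],
    [0, 0, 0.001, 0],
    [0, 0, 0.0015, 0],
    [0, 0, 0.0015, 0],
    [0, 0, 0.0015, 0],
  ],
)

```text
time_s: 16.68
position: [0.5342, 0.071, 0.2113]
tcp_rot: [[-0.983, 0.182, 0.001], [0.182, 0.983, -0.0], [-0.001, 0.0, -1.0]]
ft_force: [-3.3, -0.2, 7.8]
gripper_width: 0.288
grip_force: 80.1
```

The strip has landed. I'll ease off slightly and slide forward.

Request:
move_arm(
  motion=[
    [0, 0, -0.0006, 0],
    [-0.008, 0, -0.0006, 0],
    [-0.016, 0, -0.0006, 0],
    [-0.022, 0, -0.0006, 0],
    [-0.026, 0, -0.0006, 0],
  ],
)

```text
time_s: 17.3
position: [0.5589, 0.0665, 0.2113]
tcp_rot: [[-0.983, 0.182, -0.002], [0.182, 0.983, 0.001], [0.002, 0.001, -1.0]]
ft_force: [-8.6, 1.3, 10.2]
gripper_width: 0.285
grip_force: 80.0
```

Request:
move_arm(
  motion=[
    [-0.004, 0, 0, 0],
    [-0.009, 0, 0, 0],
    [-0.014, 0, 0, 0],
    [-0.018, 0, 0, 0],
    [-0.02, 0, 0, 0],
  ],
)

```text
time_s: 17.92
position: [0.5788, 0.0629, 0.2113]
tcp_rot: [[-0.983, 0.182, -0.002], [0.182, 0.983, 0.001], [0.002, 0.001, -1.0]]
ft_force: [-6.7, 0.7, 9.6]
gripper_width: 0.292
grip_force: 79.9
```

```bash
python3 -c "
from h import *
go(.5872,.0606,.2105,169.5)
snap('wrist','w6');snap('scene','s6')
b=np.load('pics/s6.npz')['im'][130:290,300:460];a=np.load('pics/w6.npz')['im'][100:480,100:500]
o=np.zeros((400,800,3),np.uint8);o[:380,:400]=a;o[:,400:]=cv2.resize(b,(400,400));cv2.imwrite('pics/m6.png',o)"
```

```text
t 17.93 pos [0.5788 0.0629 0.2113] yaw 169.52 tilt [-0.0017  0.0009] F [-6.7  0.7  9.6] w 0.292 g 79.9
shift [-0.0087 -0.0007  0.0007] turn 0.02
```

View pics/m6.png

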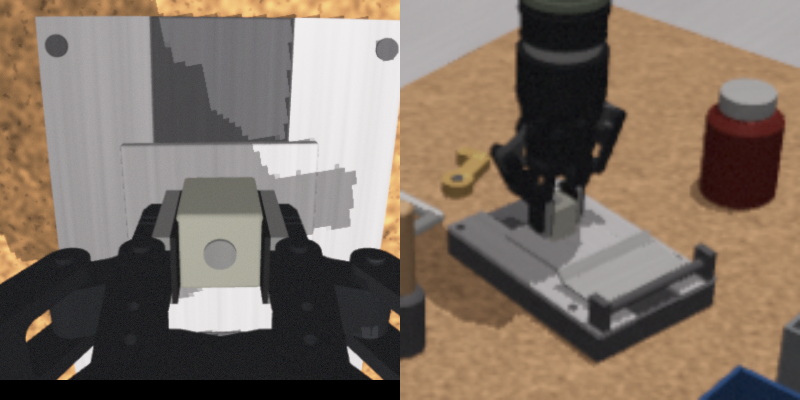

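The strip is under the lap plate, which lies flat. Its tail mid is at 220 px against a groove mid of about 222 px, so it's centred. I'll continue to the stop.

Request:
move_arm(
  motion=[
    [-0.002, 0, 0, 0],
    [-0.004, 0, 0, 0],
    [-0.006, 0, 0, 0],
    [-0.008, 0, 0, 0],
    [-0.009, 0, 0, 0],
  ],
)

```text
time_s: 18.65
position: [0.5876, 0.0613, 0.2113]
tcp_rot: [[-0.983, 0.182, -0.002], [0.182, 0.983, 0.001], [0.002, 0.001, -1.0]]
ft_force: [-6.7, 0.3, 8.4]
gripper_width: 0.29
grip_force: 79.9
```

Request:
move_arm(
  motion=[
    [-0.001, 0, 0, 0],
    [-0.002, 0, 0, 0],
    [-0.003, 0, 0, 0],
    [-0.003, 0, 0, 0],
  ],
)

```text
time_s: 19.15
position: [0.589, 0.061, 0.2113]
tcp_rot: [[-0.983, 0.182, -0.005], [0.182, 0.983, 0.001], [0.006, 0.0, -1.0]]
ft_force: [-11.9, 1.3, 13.0]
gripper_width: 0.286
grip_force: 80.6
```

Request:
move_arm(
  motion=[
    [-0.0015, 0, 0, 0],
    [-0.0015, 0, 0, 0],
    [-0.0015, 0, 0, 0],
  ],
)

```text
time_s: 19.52
position: [0.5894, 0.0609, 0.2112]
tcp_rot: [[-0.983, 0.182, -0.008], [0.182, 0.983, 0.002], [0.008, 0.0, -1.0]]
ft_force: [-14.7, 2.6, 16.5]
gripper_width: 0.288
grip_force: 81.2
```

It's home: the force rises with no further travel. I'll ease the forward push, then check the hold.

Request:
move_arm(
  motion=[
    [0.0025, 0, 0, 0],
    [0.0025, 0, 0, 0],
    [0.0025, 0, 0, 0],
    [0.0025, 0, 0, 0],
  ],
)

```text
time_s: 20.02
position: [0.5887, 0.0611, 0.2113]
tcp_rot: [[-0.983, 0.182, -0.003], [0.182, 0.983, 0.001], [0.004, 0.0, -1.0]]
ft_force: [-8.7, 1.3, 10.4]
gripper_width: 0.289
grip_force: 80.3
```

```bash
python3 -c "
from h import *
go(.5872,.0606,.2105,169.5)
snap('wrist','w7');snap('scene','s7');snap('top','t7')
b=np.load('pics/s7.npz')['im'][130:290,260:460];a=np.load('pics/w7.npz')['im'][100:480,100:500]
o=np.zeros((400,800,3),np.uint8);o[:380,:400]=a;o[:320,400:]=cv2.resize(b,(400,320));cv2.imwrite('pics/m7.png',o)"
```

```text
t 20.02 pos [0.5887 0.0611 0.2113] yaw 169.52 tilt [-0.0035  0.0011] F [-8.7  1.3 10.4] w 0.289 g 80.3
shift [ 0.0014 -0.0007  0.0008] turn 0.02
```

View pics/m7.png

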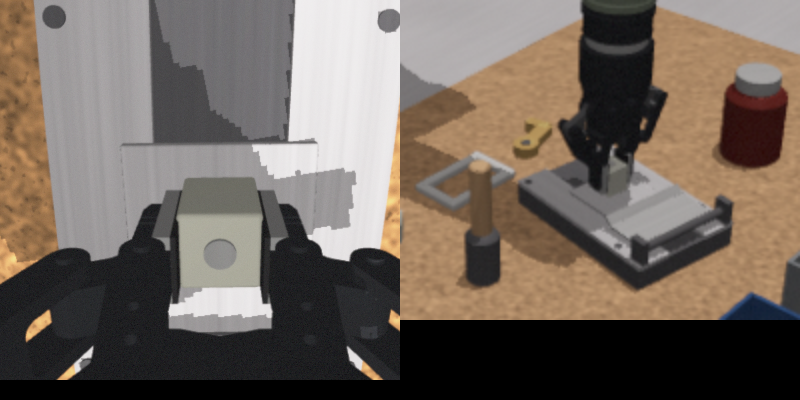

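The strip is home, straight and centred, with the lap plate down and the mallet standing upright. The push is about 10 N, so I'll hand the job in.

```bash
python3 -c "
from h import *
print(robot.job_done())"
```

```text
the job is handed in; nothing more can be done
None
```

I handed the job in at about 20 s of the 58 s allowed, with no verdict returned: the pin is flush, the mallet stands upright beside the fixture, and the strip is held home against the stop under the lap plate with about a 10 N push.

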